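Sort the dried cutlery into the organiser trays

TASK

The washed cutlery on the drying mat is dry, so put it away in the wooden organiser trays: the fork goes in the tray that already has a fork, the tablespoon in the tray that already has a tablespoon, and both teaspoons in the short tray. Lay each piece down without dropping it, lengthwise and flat on the tray's floor beside whatever is there already, the same side up as it lies now. Leave the peeler where it lies and the cutlery that is already put away in its trays.

Things in the scene. Friction and masses are not known exactly. Their poses are not given: they have to be found in the camera images.
- fork: Steel table fork, 193 x 26 x 15 mm. Origin: mid-length, mid-width, at its underside; x from handle to head, z up. Pinch its slim shank across at the origin: 9 mm wide, upright sides 1 to 14 mm above the underside, so for 30 mm either way. Starts flat, hollow side up, on the black drying mat (top 5.6 mm above the worktop), pointing roughly from or to the robot. 40 g.
- tablespoon: Large steel spoon (tablespoon), 188 x 39 x 16 mm. Origin: mid-length, mid-width, at its underside; x from handle to head, z up. Pinch its slim shank across at the origin: 9 mm wide, upright sides 1 to 14 mm above the underside, so for 30 mm either way. Starts flat, hollow side up, on the black drying mat (top 5.6 mm above the worktop), pointing roughly from or to the robot. 45 g.
- teaspoon_a: Small all-steel spoon (teaspoon), 137 x 28 x 13 mm. Origin: mid-length, mid-width, at its underside; x from handle to head, z up. Pinch its slim shank across at the origin: 9 mm wide, upright sides 1 to 12 mm above the underside, so for 20 mm either way. Starts flat, hollow side up, on the black drying mat (top 5.6 mm above the worktop), pointing roughly from or to the robot. 20 g.
- teaspoon_b: Small spoon (teaspoon) with blue-grey handle, 138 x 27 x 13 mm. Origin: mid-length, mid-width, at its underside; x from handle to head, z up. Pinch its slim shank across at the origin: 9 mm wide, upright sides 1 to 12 mm above the underside, so for 20 mm either way. Starts flat, hollow side up, on the black drying mat (top 5.6 mm above the worktop), pointing roughly from or to the robot. 20 g.
- fork_tray: Wooden tray, 225 mm long (x, away from the robot) x 98 wide (y) x 38 high, walls and floor 4 mm, inside 217 x 90 mm; does not slide. Origin: centre of its underside, z up; floor inside at z = 4 mm. The one with a fork in it: that fork lies lengthwise along the tray's +y wall, its middle at y = +22 mm (head 28 mm wide), so the free half is towards -y.
- spoon_tray: Wooden tray, 225 mm long (x, away from the robot) x 98 wide (y) x 38 high, walls and floor 4 mm, inside 217 x 90 mm; does not slide. Origin: centre of its underside, z up; floor inside at z = 4 mm. The one with a tablespoon in it: that spoon lies lengthwise along the tray's +y wall, its middle at y = +22 mm (head 39 mm wide), so the free half is towards -y.
- teaspoon_tray: Wooden tray, 171 mm long (x, away from the robot) x 98 wide (y) x 38 high, walls and floor 4 mm, inside 163 x 90 mm; does not slide. Origin: centre of its underside, z up; floor inside at z = 4 mm. The short one, empty at the start; both teaspoons go in here, side by side.
- tray_fork: The steel fork that already lies in the fork tray, 202 x 28 x 18 mm. Origin: middle of its length and width at its underside; x along it towards the tines.
- tray_spoon: The steel tablespoon that already lies in the spoon tray, 188 x 39 x 16 mm. Origin: middle of its length and width at its underside; x along it towards the bowl.
- peeler: Vegetable peeler with dark green handle, 170 x 25 x 18 mm, lying on the bare worktop between the mat and the trays; it is not cutlery and stays there. Origin: middle of its length and width at its underside; x along it towards the blade.

How it is judged:
By the outcome, as a careful person would: the job done as asked, in the order asked, and still so for the second after the job is handed in, with the robot touching nothing.
It also fails if it takes over 104 s, if anything falls off the work surface, if the arm or the gripper's body presses on something with over 40 N, if the wrist force passes 120 N, or if a joint passes its speed limit or range.

ROBOT

A 7-joint arm with a two-finger parallel gripper is mounted at the origin on a cart in front of the work surface, level with it; the furniture and walls round the work are solid. World frame = base frame: x ahead of the robot, y to its left, z up, the work surface at z = 0. Lengths are in m, angles in rad, forces in N, time in s.
With the tool pointing down it reaches from about 0.4 to 0.925 m from the base axis. Payload 4.1 kg.
Tool frame: the origin (TCP) lies at the very end of the fingers, on their centre line; the grasp point (between the pads) lies 19 mm behind it; z points along the fingers, y is the line along which they close (so a half turn about z gives the same grasp; the last joint's range is limited). The gripper opens to 85 mm and grips with 20 to 120 N. Pads are 22 mm wide; open, the fingers measure 114 mm over their backs; the gripper's body (76 mm by 85 mm) begins 54 mm behind the grasp point. The pads swing forward as they close: fully open they stand 13 mm farther back than shut.
Start: joints at [-1.346, 0.398, 0.045, 1.537, -0.019, 1.207, -0.051], TCP at [0.207, 0.616, 0.231] pointing down, gripper open.
Joint ranges: [-2.82, 2.82], [-0.49, 2.23], [-1.37, 1.46], [0, 2.46], [-1.36, 4.5], [0.23, 2], [-2.94, 2.94]. Speed limits (rad/s): [2.57, 2.57, 3.14, 3.14, 3.14, 3.14, 3.14].

INTERFACE

Orientations are given as a unit quaternion [w, x, y, z].
In Python, from station import ctrl gives the robot as it stands.
- The arm moves only by the shell command python3 -m creep 'ROWS'. ROWS is JSON, a list of rows, each a list of 3 entries, a list of its own where there are three numbers: the shift along the tool's x, y, z in m, then the turn about the tool's z in rad, then the opening, from 0 (shut) to 1 (fully open). A call has 1 to 5 rows; each row shifts and turns the commanded pose from where the row before left it, along the tool's axes as they then stand; what a row does not reach is not made up. A row lasts 1/10 s, in which the tool goes at most 50 mm and 8.59 degrees, less where a joint would pass 70% of its speed; a pose out of reach is approached as far as the arm can. A call with a gripper value outside its range is refused whole. The fingers move at their own pace and stop on an object; the grip force is fixed at half the most. Time passes only in rows, so rows that do not move let the fingers close. It gives the time, the measured TCP pose, the force, the opening and the grip force at its end, in the units of the state.
- ctrl.get_state(): the state, without advancing time (a new reading comes with each control period).
- ctrl.read_camera(name): name is "side" or "top" or "wrist"; returns (picture, depth): 384x512x3 uint8, red, green, blue; 384x512 float32, m along the optical axis (not along the pixel's ray), 0 where there is no reading.
- ctrl.camera_params(name): a dict with "K" (3x3 intrinsics, pixels), "world_from_camera" (4x4, takes a point from camera to world coordinates); the wrist camera has in their place "T_tool_cam" (4x4, takes a point from camera to tool coordinates, whose origin is the TCP and whose axes are the flange's). Camera axes: x right, y up, looking along -z (the intrinsics and any distortion apply to the point x, -y, -z); pixel columns grow to the right and rows downward; lengths in m; the calibration is good to about 2 mm. A picture is of the moment at which its call begins: read the wrist's pose just before it. camera_params takes no time and is no camera call.
- ctrl.hand_in(): hands the job in; it is judged then, once.
The state is a dict: "clock": time; "joint_positions": joint angles; "dq": joint speeds; "joint_efforts": joint torques, N m; "tool_pos": TCP position; "tcp_rot": TCP orientation; "contact_force": force on the tool from outside, world axes, zero at the start; "moment": the same for the moment, N m; "grip_width": finger opening in m; "grasp_force": force on a finger pad.
Only numpy, scipy, OpenCV 4.12 (cv2) and the standard library are available. Lean on these libraries where they do the work, as an engineer would, in place of code of your own. Each camera call takes 0.05 s, during which the arm holds its last target. There are 200 camera calls.

## Working session

There is one attempt and no reset: what is moved stays moved. The work goes in short steps, Python scripts to look and compute and a shell command to move; the robot and the scene stay as the last step left them, time stands still between calls to the robot, and variables do not carry over. Pictures are saved under pics/ and viewed, at most 14 in all, crops included, and the job is handed in when it is done.

```bash
ls; mkdir -p pics
python3 - <<'E'
from station import ctrl
import cv2,numpy as np
s=ctrl.get_state();print({k:np.round(v,3).tolist() for k,v in s.items()})
for n in("top","side"):
    p,d=ctrl.read_camera(n);cv2.imwrite(f"pics/{n}0.png",p[:,:,::-1]);np.save(f"pics/{n}0d.npy",d)
for n in("top","side","wrist"):
    print(n,{k:np.round(v,4).tolist() for k,v in ctrl.camera_params(n).items()})
E
```

```text
pics
{'clock': 0.0, 'joint_positions': [-1.346, 0.399, 0.045, 1.538, -0.019, 1.207, -0.051], 'dq': [0.001, -0.0, 0.001, 0.001, -0.001, 0.001, 0.0], 'joint_efforts': [0.0, -47.512, 1.365, -25.422, 0.012, 0.01, -0.0], 'tool_pos': [0.207, 0.616, 0.23], 'tcp_rot': [-0.0, 0.161, 0.987, -0.001], 'contact_force': [-0.128, 0.177, 0.56], 'moment': [-0.037, -0.004, -0.05], 'grasp_force': 0.0, 'grip_width': 0.086}
top {'K': [[362.7791, 0.0, 268.9291], [0.0, 362.7791, 190.1072], [0.0, 0.0, 1.0]], 'world_from_camera': [[0.0186, 0.9849, -0.1719, 0.3992], [-0.9998, 0.0198, 0.0057, 0.1799], [0.009, 0.1717, 0.9851, 0.9043], [0.0, 0.0, 0.0, 1.0]]}
side {'K': [[355.1483, 0.0, 257.2298], [0.0, 355.1483, 192.8632], [0.0, 0.0, 1.0]], 'world_from_camera': [[-0.9996, -0.0281, 0.0074, 0.5239], [0.0232, -0.6221, 0.7826, 0.8266], [-0.0174, 0.7825, 0.6225, 0.5609], [0.0, 0.0, 0.0, 1.0]]}
wrist {'K': [[265.2555, 0.0, 255.5034], [0.0, 265.2555, 190.9506], [0.0, 0.0, 1.0]], 'T_tool_cam': [[-0.0008, 0.9614, 0.275, 0.0697], [1.0, 0.0009, -0.0003, -0.0008], [-0.0005, 0.275, -0.9614, -0.1431], [0.0, 0.0, 0.0, 1.0]]}
```

View pics/top0.png

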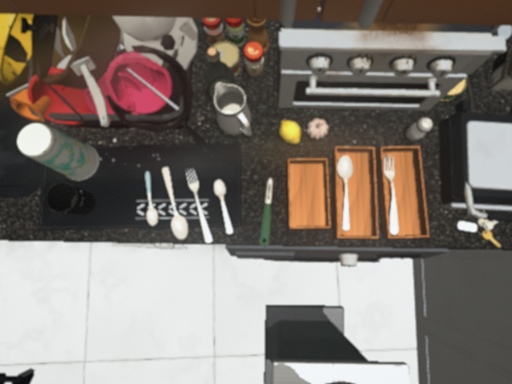

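View pics/side0.png

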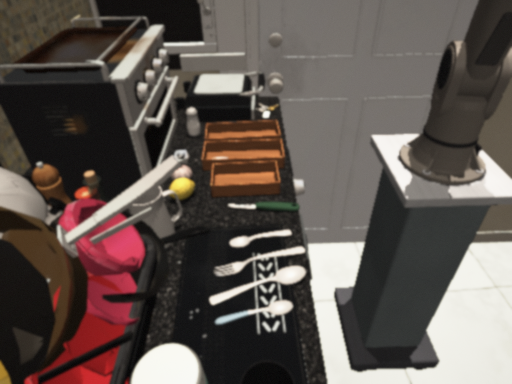

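The top view shows the mat with, from left to right, teaspoon_b (150,198), tablespoon (175,203), fork (199,205) and teaspoon_a (223,207). The peeler is at (267,212), and the trays are at (309,193) short, (356,192) spoon and (404,191) fork. I'll measure with depth and height masks.

```bash
cat > h.py <<'E'
import numpy as np,cv2
from scipy.spatial.transform import Rotation as R
from station import ctrl
def grab(n):
    s=ctrl.get_state();p,d=ctrl.read_camera(n);c=ctrl.camera_params(n)
    if n=="wrist":
        q=s["tcp_rot"];T=np.eye(4);T[:3,:3]=R.from_quat([q[1],q[2],q[3],q[0]]).as_matrix();T[:3,3]=s["tool_pos"];T=T@np.array(c["T_tool_cam"])
    else:T=np.array(c["world_from_camera"])
    return p,d,np.array(c["K"]),T
def rays(K,shape=(384,512)):
    v,u=np.mgrid[:shape[0],:shape[1]]
    return np.dstack([(u-K[0,2])/K[0,0],-(v-K[1,2])/K[1,1],-np.ones(shape)])
def cloud(d,K,T): # world points from depth
    return (rays(K,d.shape)*d[...,None])@T[:3,:3].T+T[:3,3]
def plane(K,T,z): # world points where rays meet height z
    r=rays(K)@T[:3,:3].T; return T[:3,3]+r*((z-T[2,3])/r[...,2])[...,None]
def blobs(mask,W,amin=30):
    n,l,st,_=cv2.connectedComponentsWithStats(mask.astype(np.uint8))
    out=[]
    for i in range(1,n):
        if st[i,4]<amin: continue
        xy=W[l==i][:,:2]*1000
        (cx,cy),(w,h),a=cv2.minAreaRect(xy.astype(np.float32))
        if w<h:w,h,a=h,w,a+90
        a=(a+90)%180-90
        t=(xy-[cx,cy])@[np.cos(np.radians(a)),np.sin(np.radians(a))]
        out.append((np.round([cx,cy,w,h,a],1).tolist(),"bulk",round(float(t.mean()),1),"px",st[i].tolist()))
    return out
E
python3 - <<'E'
from h import *
import cv2
c=ctrl.camera_params("top");K=np.array(c["K"]);T=np.array(c["world_from_camera"])
d=np.load("pics/top0d.npy");P=cloud(d,K,T);p=cv2.imread("pics/top0.png")
X,Y,Z=P[...,0],P[...,1],P[...,2]
print("mat z",np.median(Z[215:225,100:135])*1e3,"table",np.median(Z[170:230,250:258])*1e3,"tray fl",[np.median(Z[180:210,a:a+6])*1e3 for a in(305,365,410)], "std",Z[215:225,100:135].std()*1e3)
W=plane(K,T,0.012)
m=(d>0);m[:]=False;m[160:245,135:275]=True
for b in blobs(m&(d>0)&(Z>0.0105)&(Z<.04),W):print(b)
print("trays")
g=np.zeros_like(m);g[140:242,280:432]=True
W=plane(K,T,0.038)
for b in blobs(g&(Z>0.028)&(Z<.05),W):print(b)
W=plane(K,T,0.012)
g2=g&(p.min(2)>150)
for b in blobs(g2,W):print(b)
E
```

```text
mat z 6.523740616678708 table 0.9242753215595312 tray fl [np.float64(5.1895669375304205), np.float64(5.185349958962582), np.float64(4.963255235641673)] std 1.6124030475219007
([528.9, 466.9, 134.3, 27.0, 6.0], 'bulk', -6.7, 'px', [145, 172, 13, 54, 228])
([511.3, 414.2, 172.1, 38.1, 21.9], 'bulk', -17.0, 'px', [163, 173, 25, 67, 388])
([515.4, 291.6, 128.1, 26.5, 11.3], 'bulk', -0.6, 'px', [214, 180, 17, 51, 217])
([502.9, 344.7, 134.5, 17.6, 18.7], 'bulk', -3.7, 'px', [189, 185, 20, 52, 198])
([472.8, 182.2, 104.6, 23.8, -4.4], 'bulk', -4.1, 'px', [259, 202, 12, 43, 357])
trays
([674.0, 121.1, 37.3, 7.7, -88.8], 'bulk', 1.3, 'px', [284, 140, 16, 4, 46])
([551.1, -34.4, 224.9, 100.0, 0.6], 'bulk', 2.8, 'px', [334, 147, 44, 92, 637])
([554.6, -150.5, 225.3, 101.3, 2.7], 'bulk', 1.3, 'px', [379, 146, 50, 93, 713])
([545.2, 80.5, 170.7, 98.5, 1.9], 'bulk', 3.0, 'px', [287, 159, 43, 70, 461])
([554.4, -13.9, 190.4, 38.0, -1.2], 'bulk', 12.8, 'px', [337, 155, 16, 76, 566])
([549.0, -129.7, 194.9, 25.7, 1.8], 'bulk', -4.6, 'px', [384, 157, 15, 78, 516])
```

```bash
python3 -m creep '[[[-0.03,-0.013,0],0,0.4],[[-0.041,-0.018,0],0,0.4],[[-0.041,-0.018,0],0,0.4],[[-0.041,-0.018,0],0,0.4],[[-0.041,-0.018,0],0,0.4]]'; python3 -m creep '[[[-0.041,-0.018,0],0,0.4],[[-0.041,-0.018,0],0,0.4],[[-0.041,-0.018,0],0,0.4],[[-0.041,-0.018,0],0,0.4],[[-0.01,-0.005,0],-0.1,0.4]]'; python3 -m creep '[[[0,0,0],-0.14,0.4],[[0,0,0],-0.14,0.4],[[0,0,0],-0.14,0.4],[[0,0,0],-0.13,0.4],[[0,0,0],0,0.4]]'
```

```text
clock: 0.6
tool_pos: [0.3646, 0.4723, 0.2309]
tcp_rot: [-0.0, 0.161, 0.987, -0.0]
contact_force: [-0.7, 0.3, -0.2]
grip_width: 0.0344
grasp_force: 0.0
clock: 1.1
tool_pos: [0.5088, 0.3391, 0.231]
tcp_rot: [0.001, 0.115, 0.993, -0.002]
contact_force: [0.7, -0.2, 0.3]
grip_width: 0.034
grasp_force: 0.0
clock: 1.6
tool_pos: [0.5039, 0.3454, 0.2308]
tcp_rot: [-0.0, -0.162, 0.987, -0.0]
contact_force: [-0.2, -0.5, 0.2]
grip_width: 0.034
grasp_force: 0.0
```

Motion follows the commands. Next I'll measure everything from the wrist camera.

```bash
cat > look.py <<'E'
from h import *
import sys
p,d,K,T=grab("wrist");P=cloud(d,K,T);Z=P[...,2]
zb=float(sys.argv[2])  # min height
zp=float(sys.argv[3])
cv2.imwrite(f"pics/{sys.argv[1]}.png",p[:,:,::-1])
W=plane(K,T,zp)
s=ctrl.get_state();print(np.round(s["tool_pos"],4),np.round(s["tcp_rot"],3))
for b in blobs((d>0)&(Z>zb)&(Z<.05)&(P[...,0]<.64)&(P[...,1]<.56),W,200):print(b)
np.savez(f"pics/{sys.argv[1]}",d=d,T=T,K=K)
E
python3 look.py w1 0.0105 0.013
```

```text
[0.504  0.3454 0.2309] [-0.    -0.161  0.987 -0.   ]
([541.2, 65.6, 208.8, 127.0, 1.9], 'bulk', 5.1, 'px', [0, 27, 103, 182, 6373])
([470.2, 182.2, 104.0, 23.5, -4.5], 'bulk', -2.3, 'px', [129, 62, 35, 81, 1321])
([518.9, 287.7, 122.9, 26.9, 15.5], 'bulk', -3.1, 'px', [203, 119, 20, 89, 628])
([502.8, 343.3, 114.5, 15.8, 18.1], 'bulk', -7.7, 'px', [249, 124, 13, 83, 551])
([497.8, 405.5, 140.0, 36.8, 20.4], 'bulk', -17.4, 'px', [285, 126, 28, 99, 953])
([528.2, 471.4, 133.1, 27.0, 14.8], 'bulk', -3.9, 'px', [319, 166, 30, 87, 572])
```

View pics/w1.png

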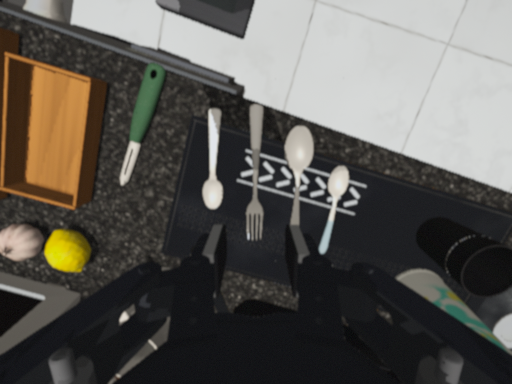

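The wrist view shows the fork's handle end at (256,105) and its tines at (255,240). The fingers straddle the fork, with tips near (215,235) and (297,235). I'll fit the shank line.

```bash
cat > shank.py <<'E'
from h import *
import sys
# args: npz, u1 v1 u2 v2 (end pixels handle->head), base height, tip height offset
def shank(f,u1,v1,u2,v2,base=.0056,half=30):
    z=np.load(f"pics/{f}.npz");d,T,K=z["d"],z["T"],z["K"];P=cloud(d,K,T);W=plane(K,T,base+.008)
    a,b=W[v1,u1][:2],W[v2,u2][:2];L=np.linalg.norm(b-a);c=(a+b)/2;e=(b-a)/L
    q=P[...,:2]-c;t=q@e;n=q@[-e[1],e[0]]
    m=(d>0)&(P[...,2]>base+.005)&(P[...,2]<base+.03)&(abs(t)<half/1e3)&(abs(n)<.014)
    x,y=P[m][:,0],P[m][:,1]
    vx,vy,x0,y0=cv2.fitLine(P[m][:,:2].astype(np.float32),cv2.DIST_HUBER,0,1e-5,1e-5).ravel()
    f_=np.array([vx,vy])*np.sign(vx*e[0]+vy*e[1]); o=np.array([x0,y0])+f_*((c-[x0,y0])@f_)
    w=(P[m][:,:2]-o)@[-f_[1],f_[0]]
    print("len",round(L*1e3,1),"ends-mid",np.round(c*1e3,1),"origin",np.round(o*1e3,1),"dir",round(np.degrees(np.arctan2(f_[1],f_[0])),1),"n",m.sum(),"w",np.round(np.percentile(w,[2,98])*1e3,1),"ztop",round(np.percentile(P[m][:,2],80)*1e3,1))
if __name__=="__main__":
    a=sys.argv;shank(a[1],*map(int,a[2:6]),*(map(float,a[6:])))
E
python3 shank.py w1 256 105 255 240; python3 shank.py w1 214 109 213 208;python3 shank.py w1 299 126 294 250;python3 shank.py w1 341 166 323 253
```

```text
len 191.6 ends-mid [516.4 348.9] origin [516.7 348. ] dir 17.6 n 208 w [-4.2  3.9] ztop 20.4
len 136.3 ends-mid [513.2 287.1] origin [513.4 286.4] dir 15.1 n 302 w [-5.6  5.2] ztop 18.2
len 181.8 ends-mid [518.3 410.5] origin [518.6 409.7] dir 17.7 n 210 w [-4.   3.9] ztop 21.2
len 134.3 ends-mid [529.4 469.3] origin [529.5 468.5] dir 9.9 n 225 w [-4.9  5.3] ztop 18.1
```

```bash
python3 -m creep '[[[-0.0129,-0.0016,0.03],0.016,0.4],[[0,0,0.05],0,0.4],[[0,0,0.05],0,0.4],[[0,0,0.05],0,0.4],[[0,0,0.03],0,0.4]]'; python3 -m creep '[[[0,0,0.009],0,0.4],[[0,0,0.004],0,0.4],[[0,0,0],0,0]]';python3 -m creep '[[[0,0,0],0,0],[[0,0,0],0,0],[[0,0,0],0,0]]'
```

```text
clock: 2.15
tool_pos: [0.5145, 0.3466, 0.0171]
tcp_rot: [-0.003, -0.153, 0.988, -0.001]
contact_force: [0.1, 0.2, -1.2]
grip_width: 0.0344
grasp_force: 0.0
clock: 2.45
tool_pos: [0.5179, 0.349, 0.0095]
tcp_rot: [0.001, -0.154, 0.988, 0.0]
contact_force: [-0.5, 0.9, 0.1]
grip_width: 0.0209
grasp_force: 0.0
clock: 2.75
tool_pos: [0.5184, 0.3493, 0.0106]
tcp_rot: [0.002, -0.154, 0.988, 0.001]
contact_force: [-0.1, -0.1, 6.5]
grip_width: 0.0068
grasp_force: 61.6
```

```bash
python3 -m creep '[[[0,0,-0.01],0,0],[[0,0,-0.04],0,0],[[0,0,-0.05],0,0],[[0,0,-0.05],0,0],[[0,0,-0.045],0.06,0]]'; python3 -m creep '[[[0,0,0],0.11,0],[[0,0,0],0.11,0],[[-0.01,-0.04,0],0,0],[[-0.01,-0.048,0],0,0],[[-0.01,-0.048,0],0,0]]';python3 -m creep '[[[-0.01,-0.048,0],0,0],[[0,-0.049,0],0,0],[[0,-0.049,0],0,0],[[0,-0.049,0],0,0],[[0,-0.049,0],0,0]]';python3 -m creep '[[[0,-0.049,0],0,0],[[0,-0.049,0],0,0],[[0,-0.03,0],0,0],[[0,0,0],0,0],[[0,0,0],0,0]]'
cat > look2.py <<'E'
from h import *
import sys
p,d,K,T=grab("wrist");P=cloud(d,K,T);Z=P[...,2]
cv2.imwrite(f"pics/{sys.argv[1]}.png",p[:,:,::-1]);np.savez(f"pics/{sys.argv[1]}",d=d,T=T,K=K)
s=ctrl.get_state();print(np.round(s["tool_pos"],4),np.round(s["tcp_rot"],3),s["grip_width"],s["grasp_force"])
W=plane(K,T,.038)
for b in blobs((d>0)&(Z>.028)&(Z<.046)&(P[...,0]<.72)&(P[...,0]>.36),W,200):print(b)
E
python3 look2.py w2
```

```text
clock: 3.25
tool_pos: [0.5169, 0.3481, 0.2066]
tcp_rot: [0.001, -0.124, 0.992, 0.001]
contact_force: [1.3, 0.5, -0.2]
grip_width: 0.0066
grasp_force: 60.7
clock: 3.75
tool_pos: [0.5508, 0.2121, 0.2039]
tcp_rot: [0.0, -0.016, 1.0, 0.0]
contact_force: [0.2, -0.4, -0.5]
grip_width: 0.007
grasp_force: 60.8
clock: 4.25
tool_pos: [0.5678, -0.0323, 0.204]
tcp_rot: [0.0, -0.015, 1.0, 0.0]
contact_force: [1.2, -0.1, -0.6]
grip_width: 0.0063
grasp_force: 60.8
clock: 4.75
tool_pos: [0.5718, -0.1588, 0.2036]
tcp_rot: [0.0, -0.014, 1.0, 0.0]
contact_force: [0.0, 1.2, -0.8]
grip_width: 0.0067
grasp_force: 60.8
[ 0.5722 -0.1571  0.2035] [ 0.    -0.015  1.     0.001] 0.0066955214299402694 60.75021028518677
([552.1, -111.9, 225.2, 35.7, 8.6], 'bulk', -20.6, 'px', [271, 57, 35, 192, 1056])
([552.1, -39.0, 224.3, 99.8, 0.5], 'bulk', -10.4, 'px', [310, 57, 109, 193, 3176])
([546.0, -201.2, 206.0, 28.3, -4.4], 'bulk', -20.2, 'px', [213, 58, 28, 178, 867])
([546.6, 74.7, 169.8, 103.1, 2.0], 'bulk', -2.6, 'px', [402, 83, 110, 145, 3163])
([596.5, -261.0, 180.2, 39.1, 10.3], 'bulk', -10.5, 'px', [137, 120, 42, 142, 998])
([693.3, 114.4, 58.4, 53.4, 27.8], 'bulk', -4.0, 'px', [439, 254, 45, 38, 823])
([703.1, 50.1, 52.0, 40.1, 74.0], 'bulk', -2.0, 'px', [388, 262, 40, 29, 740])
```

View pics/w2.png

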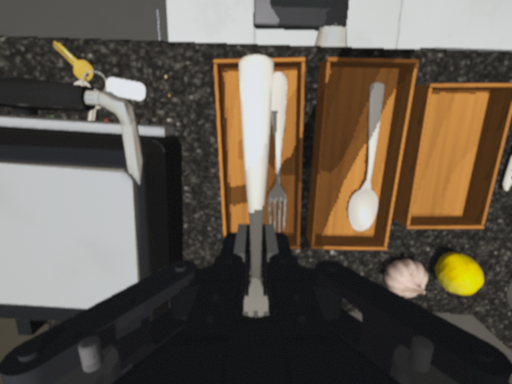

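The fork is held with its handle at (255,60) and its head under the fingers at (257,300). Its tray spans columns 215 to 305. Now I'll get the tray edge lines, and the held fork's axis and tilt.

```bash
cat > tray.py <<'E'
from h import *
import sys
def tray(f,ylo,yhi,xs):
    z=np.load(f"pics/{f}.npz");d,T,K=z["d"],z["T"],z["K"];P=cloud(d,K,T);W=plane(K,T,.038)
    m=(P[...,2]>.030)&(P[...,2]<.045)
    w=W[m];r=[]
    for x in xs:
        y=w[(abs(w[:,0]-x)<.006)][:,1];y=y[(y>ylo)&(y<yhi)]
        if len(y): r.append((x,y.min(),y.max()))
    r=np.array(r)*1e3;print(np.round(r,1).tolist())
def held(f,T0):
    z=np.load(f"pics/{f}.npz");d,T,K=z["d"],z["T"],z["K"];P=cloud(d,K,T)
    m=(P[...,2]>T0[2]-.02)&(P[...,2]<T0[2]+.05)&(abs(P[...,1]-T0[1])<.03)&(P[...,0]<T0[0]-.02)
    for x in np.arange(-.1,-.02,.01):
        q=P[m&(abs(P[...,0]-T0[0]-x)<.005)]
        if len(q):print("held dx",round(x*1e3),"y",np.round((q[:,1].mean()-T0[1])*1e3,1),"z",np.round((np.median(q[:,2])-T0[2])*1e3,1),len(q))
E
python3 - <<'E'
from tray import *
tray("w2",-.215,-.09,[.46,.48,.5,.52,.54,.56,.58,.6])
tray("w2",-.098,.02,[.46,.48,.5,.52,.54,.56,.58,.6])
tray("w2",.015,.14,[.48,.5,.52,.54,.56,.58,.6])
z=np.load("pics/w2.npz");held("w2",[.5722,-.1571,.2035])
E
```

```text
[[460.0, -207.0, -109.7], [480.0, -206.2, -109.2], [500.0, -205.4, -107.7], [520.0, -204.5, -107.3], [540.0, -203.6, -105.9], [560.0, -202.6, -105.5], [580.0, -201.6, -104.0], [600.0, -200.6, -103.7]]
[[460.0, -89.1, 9.9], [480.0, -88.8, 10.2], [500.0, -88.6, 10.2], [520.0, -88.5, 10.5], [540.0, -88.3, 10.5], [560.0, -88.1, 10.8], [580.0, -87.8, 10.9], [600.0, -87.4, 11.1]]
[[480.0, 22.6, 122.3], [500.0, 22.8, 124.8], [520.0, 23.7, 125.5], [540.0, 24.6, 126.1], [560.0, 25.1, 126.7], [580.0, 25.0, 127.3], [600.0, 26.5, 128.0]]
held dx -100 y -4.7 z -3.3 293
held dx -90 y -4.8 z -2.3 700
held dx -80 y -4.6 z -1.1 648
held dx -70 y -4.2 z 0.3 583
held dx -60 y -4.0 z 1.9 535
held dx -50 y -3.7 z 3.5 473
held dx -40 y -3.4 z 5.2 409
held dx -30 y -3.2 z 6.7 345
```

```bash
python3 -m creep '[[[0.0175,-0.014,0],-0.02,0],[[0,0,0.04],0,0],[[0,0,0.05],0,0],[[0,0,0.05],0,0],[[0,0,0],0,0]]'; python3 -m creep '[[[0,0,0],0,0],[[0,0,0.02],0,0],[[0,0,0.02],0,0],[[0,0,0.007],0,0],[[0,0,0],0,0]]'; python3 look2.py w3 |head -1
```

```text
clock: 5.3
tool_pos: [0.5497, -0.1683, 0.057]
tcp_rot: [-0.007, -0.027, 1.0, 0.003]
contact_force: [-1.7, 0.5, -0.8]
grip_width: 0.007
grasp_force: 60.8
clock: 5.8
tool_pos: [0.5565, -0.1726, 0.0179]
tcp_rot: [0.001, -0.026, 1.0, -0.0]
contact_force: [-0.7, -0.1, -0.8]
grip_width: 0.0068
grasp_force: 60.7
[ 0.5568 -0.1729  0.0183] [ 0.002 -0.025  1.    -0.   ] 0.006832630368608361 60.73904871940613
```

View pics/w3.png

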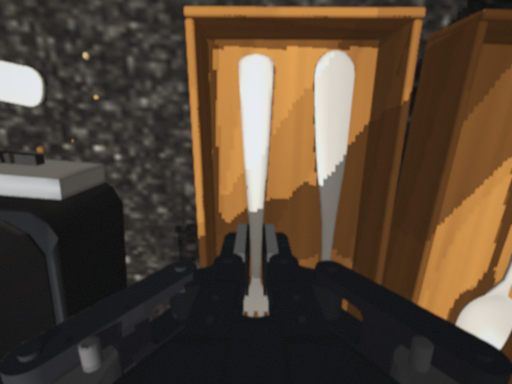

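The fork at (255,160) hangs in the free half, parallel to the resting fork (333,150) and clear of the wall at column 200. I'll lower it gently.

```bash
python3 -m creep '[[[0,0,0.004],0,0],[[0,0,0.002],0,0],[[0,0,0],0,0]]'; python3 -m creep '[[[0,0,0.0015],0,0],[[0,0,0.001],0,0],[[0,0,0],0,0],[[0,0,0],0,0]]'
```

```text
clock: 6.15
tool_pos: [0.5553, -0.1728, 0.0105]
tcp_rot: [0.0, -0.025, 1.0, 0.0]
contact_force: [-0.4, 0.3, -0.4]
grip_width: 0.0068
grasp_force: 60.7
clock: 6.55
tool_pos: [0.5555, -0.1729, 0.0095]
tcp_rot: [0.0, -0.025, 1.0, 0.0]
contact_force: [-3.3, 2.7, 11.0]
grip_width: 0.0067
grasp_force: 62.2
```

Contact at 11 N. I'll release with a small opening and rise.

```bash
python3 -m creep '[[[0,0,-0.0005],0,0.08],[[0,0,-0.0005],0,0.13],[[0,0,0],0,0.17],[[0,0,0],0,0.17],[[0,0,-0.005],0,0.17]]'; python3 -m creep '[[[0,0,-0.01],0,0.17],[[0,0,-0.03],0,0.17],[[0,0,-0.05],0,0.17],[[0,0,-0.05],0,0.17],[[0,0,-0.05],0,0.17]]';python3 look2.py w4|head -1
```

```text
clock: 7.05
tool_pos: [0.5545, -0.1726, 0.0132]
tcp_rot: [-0.001, -0.025, 1.0, 0.0]
contact_force: [-0.2, 0.1, -0.4]
grip_width: 0.0146
grasp_force: 0.0
clock: 7.55
tool_pos: [0.5549, -0.173, 0.2066]
tcp_rot: [0.0, -0.025, 1.0, -0.0]
contact_force: [0.6, 0.4, -0.4]
grip_width: 0.0146
grasp_force: 0.0
[ 0.56   -0.1749  0.2158] [ 0.008 -0.025  1.    -0.002] 0.014471759752836287 0.0
```

View pics/w4.png

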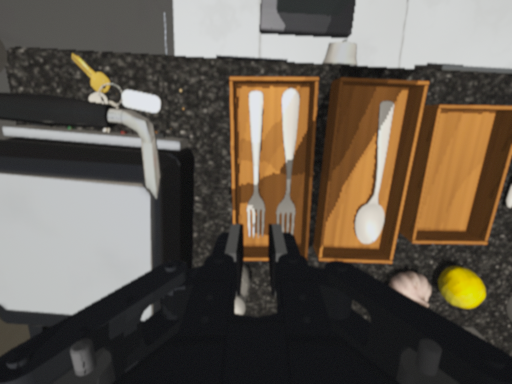

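Fork is placed at (255,165), parallel beside the other. Next is the tablespoon.

```bash
python3 -m creep '[[[0.001,0.03,0],0,0.3],[[0.0005,0.048,0],0,0.4],[[0.0005,0.048,0],0,0.4],[[0.0005,0.048,0],0,0.4],[[0.0005,0.048,0],0,0.4]]'; python3 -m creep '[[[0.0005,0.048,0],0,0.4],[[0.0005,0.048,0],0,0.4],[[0.0005,0.048,0],0,0.4],[[0.0005,0.048,0],0,0.4],[[0,0.048,0],0,0.4]]';python3 -m creep '[[[0,0.048,0],0,0.4],[[0,0.048,0],0,0.4],[[0,0.027,0],0,0.4],[[0,0,0],-0.13,0.4],[[0,0,0],-0.128,0.4]]';python3 -m creep '[[[0,0,0],0,0.4],[[0,0,0],0,0.4],[[0,0,0],0,0.4]]'; python3 look2.py w5|head -1;  python3 look.py w5 .0105 .013
```

```text
clock: 8.1
tool_pos: [0.5408, 0.0503, 0.2046]
tcp_rot: [0.001, -0.025, 1.0, 0.0]
contact_force: [0.6, 0.2, 1.0]
grip_width: 0.0344
grasp_force: 0.0
clock: 8.6
tool_pos: [0.5267, 0.2901, 0.2046]
tcp_rot: [0.001, -0.025, 1.0, 0.0]
contact_force: [0.3, -0.3, -0.3]
grip_width: 0.0339
grasp_force: 0.0
clock: 9.1
tool_pos: [0.5201, 0.4127, 0.2039]
tcp_rot: [0.0, -0.157, 0.988, 0.0]
contact_force: [0.8, -1.5, -0.1]
grip_width: 0.0339
grasp_force: 0.0
clock: 9.4
tool_pos: [0.5209, 0.4108, 0.2041]
tcp_rot: [0.0, -0.152, 0.988, 0.0]
contact_force: [0.4, -0.3, -0.8]
grip_width: 0.0343
grasp_force: 0.0
[0.5209 0.4109 0.2041] [ 0.    -0.153  0.988  0.   ] 0.03404389838150308 0.0
[0.5209 0.4109 0.204 ] [ 0.    -0.153  0.988  0.   ]
([470.1, 182.8, 104.4, 23.5, -4.7], 'bulk', -1.9, 'px', [68, 25, 32, 93, 1686])
([551.3, 112.9, 184.3, 37.0, 2.6], 'bulk', -7.7, 'px', [0, 37, 34, 155, 3385])
([519.2, 289.2, 122.7, 26.8, 12.7], 'bulk', -3.4, 'px', [153, 89, 22, 101, 802])
([512.6, 408.4, 170.8, 37.9, 18.4], 'bulk', -18.9, 'px', [240, 94, 32, 134, 1425])
([517.9, 469.5, 112.8, 26.9, 16.2], 'bulk', -4.3, 'px', [287, 139, 26, 85, 596])
```

View pics/w5.png

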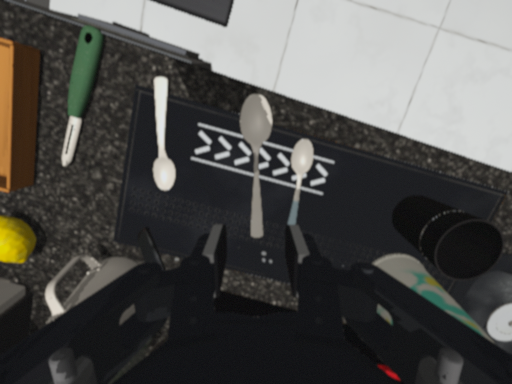

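```bash
python3 shank.py w5 255 94 258 238; python3 shank.py w5 161 77 165 190
```

```text
len 186.9 ends-mid [520.1 411.5] origin [520.4 410.6] dir 18.0 n 258 w [-3.9  3.8] ztop 21.1
len 137.0 ends-mid [513.2 288.1] origin [513.6 286.8] dir 15.1 n 393 w [-6.7  5.4] ztop 17.9
```

```bash
python3 -m creep '[[[0,0.0005,0.03],0,0.3],[[0,0,0.05],0,0.3],[[0,0,0.05],0,0.3],[[0,0,0.04],0,0.3],[[0,0,0.015],0,0.3]]'; python3 -m creep '[[[0,0,0.0075],0,0.3],[[0,0,0.002],0,0.3],[[0,0,0],0,0],[[0,0,0],0,0],[[0,0,0],0,0]]';python3 -m creep '[[[0,0,0],0,0],[[0,0,-0.005],0,0],[[0,0,-0.04],0,0],[[0,0,-0.05],0,0],[[0,0,-0.05],0,0]]'
```

```text
clock: 10.0
tool_pos: [0.5178, 0.4093, 0.0142]
tcp_rot: [-0.003, -0.153, 0.988, -0.002]
contact_force: [-1.0, -0.5, -0.5]
grip_width: 0.0252
grasp_force: 0.0
clock: 10.5
tool_pos: [0.5221, 0.4128, 0.0117]
tcp_rot: [0.002, -0.153, 0.988, 0.001]
contact_force: [0.5, -0.2, 4.9]
grip_width: 0.0067
grasp_force: 60.9
clock: 11.0
tool_pos: [0.5199, 0.4111, 0.1556]
tcp_rot: [-0.001, -0.154, 0.988, -0.0]
contact_force: [0.7, -0.3, -0.2]
grip_width: 0.0066
grasp_force: 60.2
```

```bash
python3 -m creep '[[[0,0,-0.03],0.1,0],[[0,0,-0.015],0.1,0],[[0,0,0],0.1,0],[[-0.003,-0.03,0],0,0],[[-0.0035,-0.047,0],0,0]]'; python3 -m creep '[[[-0.0035,-0.047,0],0,0],[[-0.0035,-0.047,0],0,0],[[-0.0035,-0.047,0],0,0],[[-0.0035,-0.047,0],0,0],[[-0.0035,-0.047,0],0,0]]';python3 -m creep '[[[-0.0035,-0.047,0],0,0],[[-0.0035,-0.047,0],0,0],[[-0.0025,-0.047,0],0,0],[[0,-0.013,0],0,0],[[0,0,0],0,0]]';python3 -m creep '[[[0,0,0],0,0],[[0,0,0],0,0]]';python3 look2.py w6
python3 - <<'E'
from tray import *
tray("w6",-.098,.02,[.46,.48,.5,.52,.54,.56,.58,.6])
held("w6",ctrl.get_state()["tool_pos"])
E
```

```text
clock: 11.5
tool_pos: [0.5262, 0.3379, 0.1993]
tcp_rot: [-0.0, -0.008, 1.0, 0.001]
contact_force: [0.6, 0.2, -1.3]
grip_width: 0.0068
grasp_force: 60.3
clock: 12.0
tool_pos: [0.5468, 0.0979, 0.1997]
tcp_rot: [0.0, -0.004, 1.0, 0.0]
contact_force: [-0.4, -0.1, 1.1]
grip_width: 0.0071
grasp_force: 60.3
clock: 12.5
tool_pos: [0.5574, -0.0573, 0.1996]
tcp_rot: [0.0, -0.001, 1.0, -0.0]
contact_force: [-0.2, 0.1, -0.8]
grip_width: 0.0069
grasp_force: 60.2
clock: 12.7
tool_pos: [0.558, -0.0512, 0.1991]
tcp_rot: [-0.0, -0.006, 1.0, 0.001]
contact_force: [-0.0, 1.2, -0.1]
grip_width: 0.0072
grasp_force: 60.2
[ 0.5581 -0.0513  0.1992] [-0.    -0.006  1.     0.001] 0.007077010341012076 60.236109495162964
([555.1, -152.7, 224.3, 98.9, 2.6], 'bulk', -9.3, 'px', [110, 68, 109, 193, 2982])
([550.9, -2.2, 225.0, 40.0, 4.2], 'bulk', -20.9, 'px', [277, 68, 39, 190, 1115])
([546.6, 76.8, 170.6, 100.0, 2.1], 'bulk', -2.8, 'px', [321, 90, 99, 147, 2569])
([612.0, -263.4, 218.3, 65.6, 13.6], 'bulk', -13.6, 'px', [17, 132, 86, 166, 2026])
([583.5, -83.4, 87.9, 4.9, 0.5], 'bulk', 0.4, 'px', [226, 161, 6, 71, 271])
([688.2, 124.4, 64.7, 31.3, 62.4], 'bulk', -7.7, 'px', [365, 261, 40, 34, 585])
([706.9, 232.5, 41.6, 20.5, 33.0], 'bulk', 0.8, 'px', [460, 275, 20, 26, 256])
([703.7, 269.3, 48.1, 14.2, 78.3], 'bulk', -1.7, 'px', [479, 280, 33, 12, 208])
[[460.0, -86.6, 10.5], [480.0, 5.7, 10.7], [500.0, 5.9, 10.9], [520.0, 6.1, 11.0], [540.0, -86.1, 11.2], [560.0, -85.3, 11.4], [580.0, -85.7, 11.5], [600.0, -84.8, 11.7]]
held dx -100 y -1.6 z 5.5 36
held dx -90 y -1.7 z 3.3 1071
held dx -80 y -1.6 z 0.2 1435
held dx -70 y -1.5 z -1.7 1466
held dx -60 y -1.4 z -1.7 1420
held dx -50 y -1.3 z 0.1 1239
held dx -40 y -1.3 z 3.6 746
held dx -30 y -1.0 z 7.2 304
```

```bash
python3 -m creep '[[[0.004,-0.0042,0.01],0,0],[[0,0,0.04],0,0],[[0,0,0.05],0,0],[[0,0,0.045],0,0],[[0,0,0.02],0,0]]'; python3 -m creep '[[[0,0,0.013],0,0],[[0,0,0.005],0,0],[[0,0,0],0,0],[[0,0,0.003],0,0],[[0,0,0],0,0]]';  python3 -m creep '[[[0,0,0.001],0,0],[[0,0,0.001],0,0],[[0,0,0],0,0]]'
```

```text
clock: 13.25
tool_pos: [0.55, -0.0572, 0.0295]
tcp_rot: [-0.004, -0.005, 1.0, 0.0]
contact_force: [-1.1, 0.2, -0.0]
grip_width: 0.0066
grasp_force: 60.2
clock: 13.75
tool_pos: [0.5549, -0.0583, 0.0143]
tcp_rot: [0.001, -0.004, 1.0, 0.0]
contact_force: [0.2, -0.1, 0.2]
grip_width: 0.007
grasp_force: 60.2
clock: 14.05
tool_pos: [0.5541, -0.0582, 0.0115]
tcp_rot: [0.0, -0.004, 1.0, 0.0]
contact_force: [0.5, -0.7, -0.4]
grip_width: 0.0067
grasp_force: 60.2
```

```bash
python3 -m creep '[[[0,0.0025,0.0008],0,0],[[0,0,0.0005],0,0],[[0,0,0.0005],0,0],[[0,0,0],0,0],[[0,0,0],0,0]]'
```

```text
clock: 14.55
tool_pos: [0.5541, -0.0552, 0.0101]
tcp_rot: [-0.0, -0.004, 1.0, 0.001]
contact_force: [-2.2, 0.6, 4.7]
grip_width: 0.0069
grasp_force: 61.0
```

```bash
python3 -m creep '[[[0,0,0],0,0.08],[[0,0,-0.0005],0,0.13],[[0,0,0],0,0.17],[[0,0,0],0,0.17],[[0,0,-0.005],0,0.17]]'; python3 -m creep '[[[0,0,-0.01],0,0.17],[[0,0,-0.03],0,0.17],[[0,0,-0.05],0,0.17],[[0,0,-0.05],0,0.17],[[0,0,-0.05],0,0.17]]';python3 -m creep '[[[0,0,0],0,0.3],[[0,0,0],0,0.3]]';python3 look2.py w7|head -1
```

```text
clock: 15.05
tool_pos: [0.5533, -0.0558, 0.0144]
tcp_rot: [-0.001, -0.004, 1.0, 0.0]
contact_force: [-0.4, -0.4, -0.4]
grip_width: 0.0144
grasp_force: 0.0
clock: 15.55
tool_pos: [0.5536, -0.056, 0.2078]
tcp_rot: [0.0, -0.004, 1.0, 0.0]
contact_force: [0.9, 0.2, -0.6]
grip_width: 0.0149
grasp_force: 0.0
clock: 15.75
tool_pos: [0.5549, -0.0559, 0.2072]
tcp_rot: [0.002, -0.004, 1.0, 0.0]
contact_force: [-0.0, -0.3, -0.3]
grip_width: 0.0254
grasp_force: 0.0
[ 0.5537 -0.0557  0.2053] [ 0.    -0.004  1.     0.   ] 0.02537847138775753 0.0
```

View pics/w7.png

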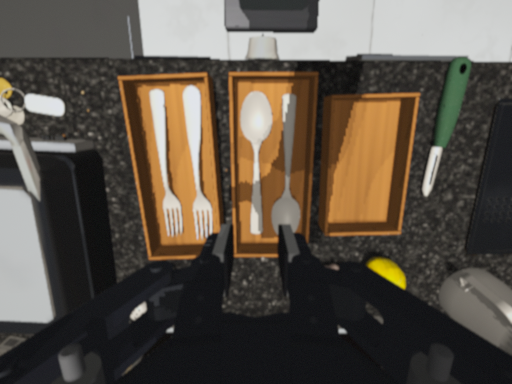

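Tablespoon lies at (256,165), flat beside the old one. Next is teaspoon_a.

```bash
python3 -m creep '[[[0.0047,0.03,0],0,0.4],[[0.0047,0.045,0],0,0.4],[[0.0047,0.045,0],0,0.4],[[0.0047,0.045,0],0,0.4],[[0.0047,0.045,0],0,0.4]]'; python3 -m creep '[[[0.0047,0.045,0],0,0.4],[[0.0047,0.045,0],0,0.4],[[0.0047,0.0437,0],0,0.4],[[0,0,0],-0.13,0.4],[[0,0,0],-0.125,0.4]]';python3 -m creep '[[[0,0,0],0,0.4],[[0,0,0],0,0.4],[[0,0,0],0,0.4]]';   python3 look.py w8 .0105 .013
```

```text
clock: 16.3
tool_pos: [0.527, 0.1552, 0.2031]
tcp_rot: [-0.002, -0.004, 1.0, -0.001]
contact_force: [1.2, -0.2, -0.3]
grip_width: 0.0342
grasp_force: 0.0
clock: 16.8
tool_pos: [0.5114, 0.2892, 0.2024]
tcp_rot: [-0.002, -0.136, 0.991, -0.001]
contact_force: [0.5, -1.4, 1.2]
grip_width: 0.0344
grasp_force: 0.0
clock: 17.1
tool_pos: [0.5133, 0.2869, 0.2043]
tcp_rot: [-0.001, -0.13, 0.992, -0.0]
contact_force: [-0.5, -0.0, 0.9]
grip_width: 0.0342
grasp_force: 0.0
[0.5134 0.287  0.2045] [-0.    -0.13   0.991 -0.   ]
([546.5, 49.9, 216.5, 162.3, 0.1], 'bulk', 0.4, 'px', [0, 38, 137, 194, 9868])
([470.1, 181.8, 103.9, 23.4, -4.2], 'bulk', -1.8, 'px', [166, 72, 34, 87, 1472])
([518.8, 288.7, 123.9, 26.6, 14.3], 'bulk', -3.0, 'px', [246, 127, 21, 95, 701])
([527.9, 469.4, 132.6, 26.8, 12.4], 'bulk', -3.2, 'px', [371, 168, 31, 93, 683])
```

View pics/w8.png

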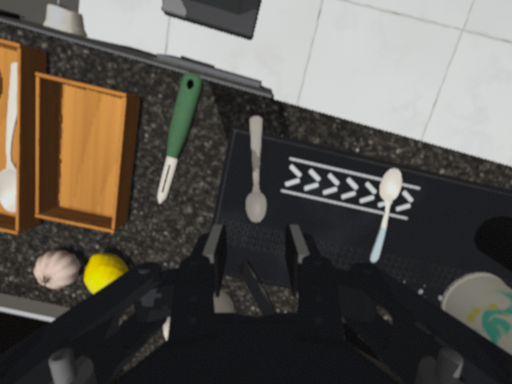

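```bash
python3 shank.py w8 255 116 256 222 .0056 22; python3 shank.py w8 392 168 375 262 .0056 22
```

```text
len 138.1 ends-mid [513.4 286.1] origin [513.3 286.2] dir 13.9 n 227 w [-4.8  4.1] ztop 18.3
len 135.2 ends-mid [529.5 468.2] origin [529.6 467.5] dir 9.6 n 175 w [-2.3  4.7] ztop 18.2
```

```bash
python3 -m creep '[[[0,0,0.03],0.015,0.4],[[0,0,0.05],0,0.4],[[0,0,0.05],0,0.4],[[0,0,0.04],0,0.4],[[0,0,0.015],0,0.4]]'; python3 -m creep '[[[0,0,0.0075],0,0.4],[[0,0,0.002],0,0.4],[[0,0,0],0,0],[[0,0,0],0,0],[[0,0,0],0,0]]';python3 -m creep '[[[0,0,0],0,0],[[0,0,0],0,0],[[0,0,-0.005],0,0],[[0,0,-0.04],0,0],[[0,0,-0.05],0,0]]'; python3 -m creep '[[[0,0,-0.05],0,0],[[0,0,-0.045],0.1,0],[[0,0,0],0.11,0]]'
```

```text
clock: 17.65
tool_pos: [0.5106, 0.2856, 0.016]
tcp_rot: [-0.003, -0.123, 0.992, -0.002]
contact_force: [-0.2, -0.0, 0.3]
grip_width: 0.0339
grasp_force: 0.0
clock: 18.15
tool_pos: [0.5151, 0.2885, 0.0127]
tcp_rot: [0.002, -0.124, 0.992, 0.001]
contact_force: [-1.4, -0.0, 6.4]
grip_width: 0.0063
grasp_force: 59.1
clock: 18.65
tool_pos: [0.5116, 0.2865, 0.1048]
tcp_rot: [-0.002, -0.124, 0.992, -0.001]
contact_force: [0.8, 1.5, -0.2]
grip_width: 0.0063
grasp_force: 58.8
clock: 18.95
tool_pos: [0.5176, 0.2897, 0.2088]
tcp_rot: [0.006, -0.017, 1.0, 0.004]
contact_force: [0.8, 0.2, -0.9]
grip_width: 0.0065
grasp_force: 58.8
```

```bash
python3 -m creep '[[[-0.005,-0.046,0],0,0],[[-0.005,-0.046,0],0,0],[[-0.005,-0.046,0],0,0],[[-0.005,-0.046,0],0,0],[[-0.005,-0.046,0],0,0]]'; python3 -m creep '[[[0,0,0],0,0],[[0,0,0],0,0],[[0,0,0],0,0]]'; python3 look2.py w9
python3 - <<'E'
from tray import *
tray("w9",.015,.14,[.48,.5,.52,.54,.56,.58,.6])
held("w9",ctrl.get_state()["tool_pos"])
E
```

```text
clock: 19.45
tool_pos: [0.5472, 0.0569, 0.2011]
tcp_rot: [0.0, -0.019, 1.0, 0.0]
contact_force: [1.8, -0.1, -0.3]
grip_width: 0.0065
grasp_force: 58.8
clock: 19.75
tool_pos: [0.5471, 0.0603, 0.2007]
tcp_rot: [0.0, -0.02, 1.0, 0.001]
contact_force: [0.4, 0.6, 0.0]
grip_width: 0.0062
grasp_force: 58.8
[0.5471 0.0607 0.2005] [-0.    -0.021  1.     0.001] 0.006458649033775907 58.81299018859863
([555.0, -150.6, 224.4, 103.1, 2.6], 'bulk', -9.0, 'px', [9, 73, 123, 189, 3806])
([551.8, -36.1, 224.3, 98.9, 0.6], 'bulk', -9.1, 'px', [122, 74, 95, 189, 2787])
([546.3, 78.5, 169.8, 97.4, 1.9], 'bulk', -18.3, 'px', [229, 101, 89, 142, 1604])
([656.8, -257.2, 138.6, 21.0, -4.8], 'bulk', 11.4, 'px', [0, 200, 19, 97, 930])
([699.7, -185.8, 41.1, 34.5, 48.8], 'bulk', 0.6, 'px', [46, 271, 36, 28, 432])
[[480.0, 27.7, 125.2], [500.0, 29.1, 125.7], [520.0, 29.3, 126.3], [540.0, 29.6, 126.9], [560.0, 31.0, 127.4], [580.0, 31.3, 128.0], [600.0, 31.6, 128.7]]
held dx -70 y -3.7 z -4.3 330
held dx -60 y -3.6 z -3.0 544
held dx -50 y -3.2 z -1.3 484
held dx -40 y -2.7 z 0.4 426
held dx -30 y -2.4 z 2.2 376
```

View pics/w9.png

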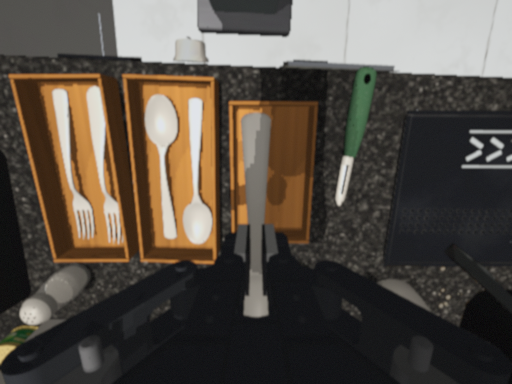

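Teaspoon_a is held, with its handle at (257,130), over the short tray (columns 230–317). All four placed or resting pieces in the other trays look right. I'll lower it.

```bash
python3 -m creep '[[[0,-0.002,0.01],0,0],[[0,0,0.04],0,0],[[0,0,0.05],0,0],[[0,0,0.045],0,0],[[0,0,0.02],0,0]]'; python3 -m creep '[[[0,0,0.012],0,0],[[0,0,0.005],0,0],[[0,0,0],0,0],[[0,0,0],0,0]]';  python3 -m creep '[[[0,0,0.0015],0,0],[[0,0,0.001],0,0],[[0,0,0],0,0]]'
```

```text
clock: 20.3
tool_pos: [0.5435, 0.0574, 0.0307]
tcp_rot: [-0.004, -0.02, 1.0, -0.001]
contact_force: [-0.3, 0.1, 0.4]
grip_width: 0.0066
grasp_force: 58.8
clock: 20.7
tool_pos: [0.5486, 0.057, 0.0197]
tcp_rot: [0.001, -0.019, 1.0, 0.0]
contact_force: [0.5, -0.2, -0.1]
grip_width: 0.0062
grasp_force: 58.8
clock: 21.0
tool_pos: [0.5477, 0.0568, 0.0164]
tcp_rot: [0.0, -0.019, 1.0, 0.0]
contact_force: [-0.5, -0.2, -0.5]
grip_width: 0.0062
grasp_force: 58.8
```

```bash
python3 -m creep '[[[0,0.0015,0.002],0,0],[[0,0,0.001],0,0],[[0,0,0.001],0,0],[[0,0,0],0,0],[[0,0,0],0,0]]';  python3 -m creep '[[[0,0,0.0008],0,0],[[0,0,0],0,0],[[0,0,0],0,0]]'
```

```text
clock: 21.5
tool_pos: [0.5473, 0.0582, 0.0119]
tcp_rot: [-0.0, -0.019, 1.0, 0.0]
contact_force: [-0.5, 0.6, 0.3]
grip_width: 0.0066
grasp_force: 58.8
clock: 21.8
tool_pos: [0.5475, 0.0582, 0.0112]
tcp_rot: [0.0, -0.019, 1.0, 0.0]
contact_force: [0.4, -0.4, 0.5]
grip_width: 0.0064
grasp_force: 58.9
```

```bash
python3 -m creep '[[[0,0,0.0007],0,0],[[0,0,0],0,0],[[0,0,0],0,0]]';  python3 -m creep '[[[0,0,0.0007],0,0],[[0,0,0],0,0],[[0,0,0],0,0]]'
```

```text
clock: 22.1
tool_pos: [0.5475, 0.0582, 0.0112]
tcp_rot: [0.0, -0.019, 1.0, 0.0]
contact_force: [-1.6, 0.4, 6.0]
grip_width: 0.0064
grasp_force: 59.5
clock: 22.4
tool_pos: [0.5475, 0.0582, 0.0111]
tcp_rot: [0.0, -0.019, 1.0, 0.0]
contact_force: [-2.5, 0.3, 11.1]
grip_width: 0.006
grasp_force: 60.1
```

```bash
python3 -m creep '[[[0,0,-0.0005],0,0.08],[[0,0,-0.0005],0,0.13],[[0,0,0],0,0.17],[[0,0,0],0,0.17],[[0,0,-0.005],0,0.17]]'; python3 -m creep '[[[0,0,-0.01],0,0.17],[[0,0,-0.03],0,0.17],[[0,0,-0.05],0,0.17],[[0,0,-0.05],0,0.17],[[0,0,-0.05],0,0.17]]';python3 -m creep '[[[0.0003,0.03,0],0,0.4],[[0.0003,0.047,0],0,0.4],[[0.0003,0.047,0],0,0.4],[[0.0003,0.047,0],0,0.4],[[0.0003,0.047,0],0,0.4]]';python3 -m creep '[[[0.0003,0.047,0],0,0.4],[[0.0003,0.047,0],0,0.4],[[0.0003,0.047,0],0,0.4],[[0,0.047,0],0,0.4],[[0,0.005,0],-0.13,0.4]]';python3 -m creep '[[[0,0,0],0,0.4],[[0,0,0],0,0.4],[[0,0,0],0,0.4]]';   python3 look.py w10 .0105 .013
```

```text
clock: 22.9
tool_pos: [0.5466, 0.0582, 0.0152]
tcp_rot: [-0.001, -0.019, 1.0, -0.0]
contact_force: [-0.2, 1.1, 0.1]
grip_width: 0.0146
grasp_force: 0.0
clock: 23.4
tool_pos: [0.5471, 0.058, 0.2086]
tcp_rot: [0.0, -0.019, 1.0, 0.0]
contact_force: [0.9, 0.4, -0.2]
grip_width: 0.0144
grasp_force: 0.0
clock: 23.9
tool_pos: [0.5373, 0.2777, 0.207]
tcp_rot: [0.001, -0.019, 1.0, 0.0]
contact_force: [1.2, 0.2, 0.7]
grip_width: 0.0339
grasp_force: 0.0
clock: 24.4
tool_pos: [0.5249, 0.4776, 0.2058]
tcp_rot: [-0.001, -0.09, 0.996, 0.003]
contact_force: [-0.4, 0.7, -0.6]
grip_width: 0.034
grasp_force: 0.0
clock: 24.7
tool_pos: [0.5304, 0.4665, 0.2064]
tcp_rot: [0.0, -0.082, 0.997, -0.0]
contact_force: [0.1, -0.0, -0.9]
grip_width: 0.0339
grasp_force: 0.0
[0.5303 0.4667 0.2064] [ 0.    -0.082  0.997 -0.   ]
([470.4, 183.1, 103.8, 23.6, -6.7], 'bulk', -2.1, 'px', [18, 36, 22, 93, 1615])
([526.8, 467.2, 130.5, 26.2, 8.8], 'bulk', -4.0, 'px', [247, 116, 22, 101, 710])
```

View pics/w10.png

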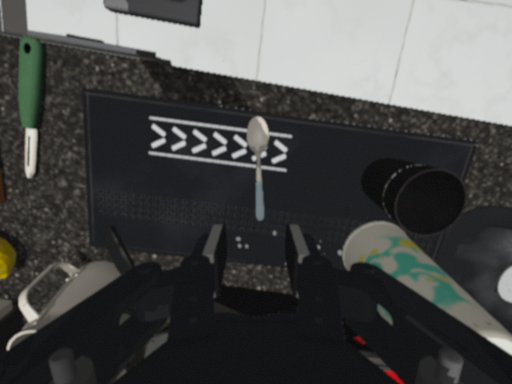

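```bash
python3 shank.py w10 258 116 260 219 .0056 22
```

```text
len 134.7 ends-mid [528.4 470. ] origin [528.7 468.8] dir 11.3 n 181 w [-3.3  3.3] ztop 18.3
```

```bash
python3 -m creep '[[[0.0012,0.0028,0.03],-0.02,0.4],[[0,0,0.05],0,0.4],[[0,0,0.05],0,0.4],[[0,0,0.04],0,0.4],[[0,0,0.015],0,0.4]]'; python3 -m creep '[[[0,0,0.0085],0,0.4],[[0,0,0.002],0,0.4],[[0,0,0],0,0],[[0,0,0],0,0],[[0,0,0],0,0]]';python3 -m creep '[[[0,0,0],0,0],[[0,0,0],0,0],[[0,0,-0.005],0,0],[[0,0,-0.04],0,0],[[0,0,-0.05],0,0]]'; python3 -m creep '[[[0,0,-0.05],0,0],[[0,0,-0.045],0.06,0],[[0,0,0],0.09,0],[[0,0,0],0,0],[[0,0,0],0,0]]'
```

```text
clock: 25.25
tool_pos: [0.5255, 0.4677, 0.0162]
tcp_rot: [-0.003, -0.093, 0.996, -0.003]
contact_force: [-0.6, -0.1, 0.2]
grip_width: 0.0338
grasp_force: 0.0
clock: 25.75
tool_pos: [0.5291, 0.4726, 0.013]
tcp_rot: [0.002, -0.094, 0.996, 0.001]
contact_force: [0.2, -0.0, 6.1]
grip_width: 0.0063
grasp_force: 59.1
clock: 26.25
tool_pos: [0.5256, 0.4698, 0.1037]
tcp_rot: [-0.003, -0.094, 0.996, -0.002]
contact_force: [1.0, 1.1, -0.2]
grip_width: 0.0065
grasp_force: 58.7
clock: 26.75
tool_pos: [0.5267, 0.4709, 0.1993]
tcp_rot: [-0.001, -0.02, 1.0, -0.001]
contact_force: [-0.5, -0.1, -0.0]
grip_width: 0.0061
grasp_force: 58.7
```

```bash
python3 -m creep '[[[0,-0.035,0],0,0],[[-0.001,-0.0475,0],0,0],[[-0.001,-0.0475,0],0,0],[[-0.001,-0.0475,0],0,0],[[-0.001,-0.0475,0],0,0]]'; python3 -m creep '[[[-0.001,-0.0475,0],0,0],[[0,-0.0475,0],0,0],[[0,-0.0475,0],0,0],[[0,-0.004,0],0,0],[[0,0,0],0,0]]'; python3 -m creep '[[[0,0,0],0,0],[[0,0,0],0,0],[[0,0,0],0,0]]'; python3 look2.py w11
python3 - <<'E'
from tray import *
tray("w11",.015,.14,[.48,.5,.52,.54,.56,.58,.6])
held("w11",ctrl.get_state()["tool_pos"])
E
```

```text
clock: 27.25
tool_pos: [0.5389, 0.2443, 0.1984]
tcp_rot: [-0.002, -0.02, 1.0, -0.001]
contact_force: [0.5, -0.5, 0.4]
grip_width: 0.0063
grasp_force: 58.8
clock: 27.75
tool_pos: [0.5459, 0.0982, 0.199]
tcp_rot: [-0.001, -0.018, 1.0, -0.0]
contact_force: [-0.4, 1.0, 0.2]
grip_width: 0.0061
grasp_force: 58.8
clock: 28.05
tool_pos: [0.5465, 0.1021, 0.1999]
tcp_rot: [-0.0, -0.021, 1.0, 0.0]
contact_force: [-0.5, 0.6, 0.2]
grip_width: 0.0063
grasp_force: 58.8
[0.5466 0.1018 0.2   ] [-0.   -0.02  1.    0.  ] 0.006541652772996198 58.79758358001709
([554.8, -149.5, 224.0, 104.0, 2.5], 'bulk', 11.2, 'px', [0, 72, 101, 189, 3208])
([551.8, -35.2, 224.3, 100.1, 0.5], 'bulk', -8.8, 'px', [83, 72, 103, 190, 3167])
([546.1, 78.8, 169.6, 97.5, 1.9], 'bulk', -24.1, 'px', [191, 100, 90, 142, 1288])
([699.9, -186.3, 44.3, 35.4, 52.8], 'bulk', 1.9, 'px', [12, 270, 39, 28, 447])
([707.5, 433.3, 48.1, 12.8, -87.7], 'bulk', -1.6, 'px', [478, 298, 34, 9, 243])
[[480.0, 28.4, 125.2], [500.0, 29.0, 125.4], [520.0, 29.7, 34.4], [540.0, 30.4, 35.2], [560.0, 31.1, 128.1], [580.0, 31.0, 128.1], [600.0, 31.7, 129.3]]
held dx -70 y -2.8 z 0.7 128
held dx -60 y -2.8 z -1.5 726
held dx -50 y -2.5 z -3.8 864
held dx -40 y -2.2 z -3.7 863
held dx -30 y -2.0 z -1.1 631
```

View pics/w11.png

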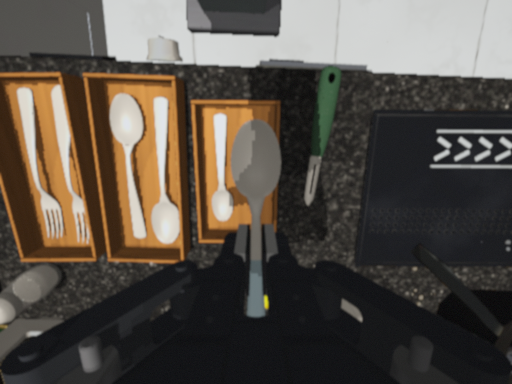

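Teaspoon_a lies at (221,165) in the tray's left half. Teaspoon_b is held over the right half, so I'll lower it.

```bash
python3 -m creep '[[[0,-0.002,0.01],0,0],[[0,0,0.04],0,0],[[0,0,0.05],0,0],[[0,0,0.045],0,0],[[0,0,0.02],0,0]]'; python3 -m creep '[[[0,0,0.012],0,0],[[0,0,0.005],0,0],[[0,0,0],0,0],[[0,0,0],0,0]]';  python3 -m creep '[[[0,0,0.0025],0,0],[[0,0,0.001],0,0],[[0,0,0],0,0],[[0,0,0],0,0]]'
```

```text
clock: 28.6
tool_pos: [0.5432, 0.0978, 0.0306]
tcp_rot: [-0.004, -0.019, 1.0, -0.001]
contact_force: [0.0, -0.2, -0.1]
grip_width: 0.0064
grasp_force: 58.8
clock: 29.0
tool_pos: [0.5481, 0.0986, 0.0196]
tcp_rot: [0.001, -0.019, 1.0, 0.0]
contact_force: [0.5, 0.1, -1.0]
grip_width: 0.0063
grasp_force: 58.8
clock: 29.4
tool_pos: [0.547, 0.0984, 0.0151]
tcp_rot: [0.0, -0.019, 1.0, 0.0]
contact_force: [-0.6, 0.1, -0.2]
grip_width: 0.0061
grasp_force: 58.8
```

```bash
python3 -m creep '[[[0,0,0.002],0,0],[[0,0,0.001],0,0],[[0,0,0],0,0],[[0,0,0],0,0]]';  python3 -m creep '[[[0,0,0.0008],0,0],[[0,0,0],0,0],[[0,0,0],0,0]]';  python3 -m creep '[[[0,0,0.0007],0,0],[[0,0,0],0,0],[[0,0,0],0,0]]'
```

```text
clock: 29.8
tool_pos: [0.5468, 0.0983, 0.0117]
tcp_rot: [-0.0, -0.019, 1.0, 0.0]
contact_force: [1.2, 0.1, -0.7]
grip_width: 0.0064
grasp_force: 58.8
clock: 30.1
tool_pos: [0.547, 0.0983, 0.0115]
tcp_rot: [0.0, -0.019, 1.0, 0.0]
contact_force: [-2.0, -1.1, 5.0]
grip_width: 0.006
grasp_force: 59.5
clock: 30.4
tool_pos: [0.5469, 0.0983, 0.0114]
tcp_rot: [-0.0, -0.019, 1.0, 0.0]
contact_force: [-3.2, 0.1, 10.9]
grip_width: 0.0062
grasp_force: 60.1
```

Contact. I'll release, rise clear and check from the wrist.

```bash
python3 -m creep '[[[0,0,-0.0005],0,0.08],[[0,0,-0.0005],0,0.13],[[0,0,0],0,0.17],[[0,0,0],0,0.17],[[0,0,-0.005],0,0.17]]'; python3 -m creep '[[[0,0,-0.01],0,0.17],[[0,0,-0.03],0,0.17],[[0,0,-0.05],0,0.17],[[0,0,-0.05],0,0.17],[[0,0,-0.05],0,0.17]]';python3 -m creep '[[[0,-0.03,0],0,0.17],[[0,-0.03,0],0,0.17],[[0,-0.03,0],0,0.17],[[0,0,0],0,0.17],[[0,0,0],0,0.17]]';python3 look2.py w12|head -1
```

```text
clock: 30.9
tool_pos: [0.5461, 0.0982, 0.0157]
tcp_rot: [-0.001, -0.019, 1.0, -0.0]
contact_force: [1.2, -0.4, 0.2]
grip_width: 0.0143
grasp_force: 0.0
clock: 31.4
tool_pos: [0.5466, 0.0981, 0.2091]
tcp_rot: [0.0, -0.019, 1.0, 0.0]
contact_force: [0.5, 0.1, -0.2]
grip_width: 0.0148
grasp_force: 0.0
clock: 31.9
tool_pos: [0.5503, 0.0078, 0.207]
tcp_rot: [0.0, -0.018, 1.0, 0.0]
contact_force: [-0.3, 0.8, 0.4]
grip_width: 0.0146
grasp_force: 0.0
[0.5503 0.0091 0.2068] [ 0.    -0.019  1.     0.001] 0.01467001109562563 0.0
```

View pics/w12.png

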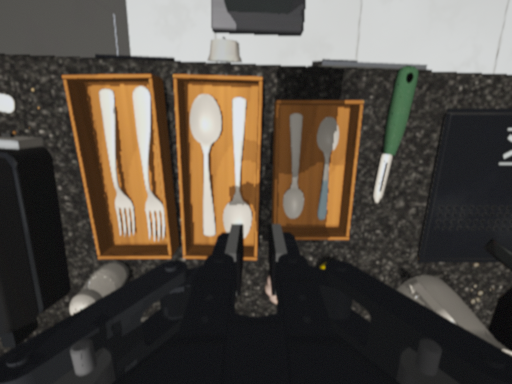

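All four pieces lie lengthwise in their trays: fork (118,165), tablespoon (207,165), teaspoons (294,165) and (327,165). The peeler hasn't moved.

```bash
python3 -c "
from station import ctrl
print(ctrl.hand_in())"
```

```text
the job is handed in; nothing more can be done
None
```

The job is handed in: the fork, the tablespoon and both teaspoons lie flat and lengthwise in their trays, and the peeler and the cutlery already put away look undisturbed in the last picture.

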